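# Work the service wedge out from under a mixer lid

### The arm

A 6-joint arm with a two-finger parallel gripper is mounted at the origin on the work surface. World frame = base frame: x ahead of the robot, y to its left, z up, the work surface at z = 0. Lengths are in m, angles in degrees, forces in N, time in s.
With the tool pointing down it reaches from about 0.3 to 0.75 m from the base axis. Payload 8.5 kg.
Tool frame: the origin (TCP) lies between the finger pads; the fingertips stand 22 mm ahead of it and the grasp point (between the pads) lies 3 mm ahead of it (env.nose_length is the distance from the TCP to the fingertips, in m); z points along the fingers, x is the direction in which the jaws open and shut, and the axes are right-handed (so a half turn about z gives the same grasp; the last joint's range is limited). The gripper opens to 85 mm and grips with 20 to 120 N. Pads are 22 mm wide; open, the fingers measure 114 mm over their backs; the gripper's body (76 mm by 85 mm) begins 54 mm behind the grasp point. The pads swing forward as they close: fully open they stand 13 mm farther back than shut.
Start: joints at [-84.872, 21.807, 74.336, -0, 83.858, -12.336], TCP at [0.165, -0.525, 0.253] pointing down, gripper open.
Joint ranges: [-178.18, 178.18], [-50.72, 133.34], [12.68, 142.11], [-81.47, 261.47], [9.98, 163.14], [-165.26, 165.26]. Speed limits (degrees/s): [136.94, 136.94, 180, 180, 180, 180].

### API

Orientations are given as a 3x3 rotation matrix whose columns are the frame's x, y, z axes.
In Python, from rig import env gives the robot as it stands.
- The arm moves only by the tool arm_command, never from a script. Its argument "steps" is a list of rows, each an object with "delta_pos": the shift along the world's x, y, z in mm, a list of three; "dr": the turn, a rotation vector about the world's x, y, z in degrees, a list of three. In form: [{"delta_pos": [dx, dy, dz], "dr": [wx, wy, wz]}, ...]. A call has 1 to 20 rows; each row shifts and turns the commanded pose from where the row before left it; what a row does not reach is not made up. A row lasts 1/10 s, in which the tool goes at most 50 mm and 8.59 degrees, less where a joint would pass 70% of its speed; a pose out of reach is approached as far as the arm can. A call with a gripper value outside its range is refused whole. "grip" is the opening, from 0 (shut) to 1 (fully open), set as the call begins (left out, the last holds). The fingers move at their own pace and stop on an object; "squeeze" is the grip in N (left out, the last holds). Time passes only in rows, so rows that do not move let the fingers close. It gives the time, the measured TCP pose, the force and the opening at its end, in the units of the state.
- env.observe(): the state, without advancing time (a new reading comes with each control period).
- env.get_image(name): name is "scene" or "side" or "wrist"; returns the picture (420x560x3 uint8, blue, green, red); there is no depth.
- env.get_calibration(name): a dict with "fx", "fy", "cx", "cy" (pixels), "view" (4x4, takes a point from world to camera coordinates). Camera axes: x right, y up, looking along -z (the intrinsics and any distortion apply to the point x, -y, -z); pixel columns grow to the right and rows downward; lengths in m; the calibration is good to about 2 mm. A picture is of the moment at which its call begins: read the wrist's pose just before it. get_calibration takes no time and is no camera call; for the wrist camera it gives the pose at the moment of the call.
- env.close_job(): hands the job in, once; it reports no verdict.
The state is a dict: "time_s": time; "q": joint angles; "qvel": joint speeds; "joint_efforts": joint torques, N m; "position": TCP position; "tool_rot": TCP orientation; "ft_force": force on the tool from outside, world axes, zero at the start; "wrist_torque": the same for the moment, N m; "grip_width": finger opening in m.
Only numpy, scipy, OpenCV 4.12 (cv2) and the standard library are available. Lean on these libraries where they do the work, as an engineer would, in place of code of your own. Each camera call takes 0.05 s, during which the arm holds its last target. There are 200 camera calls.

### The job

The heavy hinged lid of the sunk bench mixer is propped ajar on a wooden wedge. Without lifting the lid, work that wedge straight back out from under it in small tugs of about two centimetres, pausing a second after each one so that the lid settles on the wedge, until the lid lies shut on the deck; then lay the wedge flat on its base in the shallow steel tray. Leave the other wedge, which is not under the lid, where it lies on the deck.

Things in the scene. Friction and masses are not known exactly. Their poses are not given: they have to be found in the camera images.
- wedge: Wooden wedge propping the lid, 140 mm long, 40 wide; height falls evenly from 40 mm at the heel (-x end) to 4 at the toe (+x end). Origin: centre of its flat underside; x from heel to toe, z up; it pulls out along its own -x. Lies on the mixer's white deck, 40 mm above the bench, toe 75 mm under the lid's front edge (at right angles), 65 mm free in front. 70 to 110 g; pull 10 to 20 N.
- spare_mid (a point): Centre of the underside of the other wedge: same wood, shape and size, on the deck beside the first (120 to 220 mm from it across the lid's front), pointing much the same way but wholly in front of the lid's edge. To be left alone.
- tray: Shallow open steel tray fixed on the bench left or right of the mixer, 220 mm (its x) by 170 mm (its y), rim 14 mm high, walls and floor 4 mm thick, empty. Origin: centre of its underside, on the bench top; z up. On the mixer's other side stands a white rack with two aluminium cups, 95 mm high.
- lid: Hinged lid, grey steel panel 320 mm wide (its y), 220 mm from hinge (mixer's far side) to front edge, 12 thick, 1.8 to 2.8 kg, damped: it sinks slowly by its own weight. Origin: middle of its lower front edge, x towards the hinge. Origin height above the bench: 40 mm when shut on the deck, 63 at the start; each 20 mm of pull lowers it 5; once the toe is clear it sinks the last 4 mm by itself.
Not all that is in view belongs to the job. What is shaped like the wedge but yellow is not meant.

How it is judged (in metres and radians):
On the way, in this order (a step that is already met when the one before it is completed fails the run):
1. after the first tug or tugs the lid rests lower, still propped on the wedge's thicker part (front edge 13 to 21 mm above the deck), and is still (height (world z) of lid between 0.053 and 0.061 m and linear speed of lid below 0.005 m/s), for 0.2 s.
2. after further tugs the lid rests on the wedge's thin part (front edge 5 to 13 mm above the deck), and is still (height (world z) of lid between 0.045 and 0.053 m and linear speed of lid below 0.005 m/s), for 0.2 s.
At the end, for the whole second after the job is handed in: The lid is shut (front edge within 2.5 mm of the deck); the wedge lies at rest flat on its base (within 0.1 rad) on the tray's floor inside its walls; the other wedge is within 20 mm of where it started (height (world z) of lid below 0.0425 m and x of wedge in the frame of tray between -0.1 and 0.1 m and y of wedge in the frame of tray between -0.08 and 0.08 m and z of wedge in the frame of tray below 0.012 m and angle between wedge's own z axis and vertical below 0.1 rad and linear speed of wedge below 0.02 m/s and distance of spare_mid from where it was at the start of the episode below 0.02 m); the robot touches nothing.
It fails at once if the lid is lifted: its front edge rises more than 6 mm above its start (height (world z) of lid above 0.069 m).
It fails at once if the other wedge is moved more than 20 mm (distance of spare_mid from where it was at the start of the episode above 0.02 m).
It also fails if it takes over 48 s, if anything falls off the work surface, if the arm or the gripper's body presses on something with over 40 N, if the wrist force passes 120 N, or if a joint passes its speed limit or range.

## Working session

There is one attempt and no reset: what is moved stays moved. The work goes in short steps, Python scripts to look and compute and a tool call to move; the robot and the scene stay as the last step left them, time stands still between calls to the robot, and variables do not carry over. Pictures are saved under pics/ and viewed, about 8 in all and at most 12, crops included, and the job is handed in when it is done.

Besides the shell and the picture viewer there is one more tool, called after ">>>" as name([rows], argument=value, ...), one row to a line, values as JSON. arm_command: Moves the arm, as the interface text tells. Its arguments: {"type":"object","properties":{"steps":{"type":"array"},"grip":{"type":"number"},"squeeze":{"type":"number"}},"required":["steps"]}

```bash
ls; mkdir -p pics
cat > h.py <<'E'
import numpy as np, cv2
from rig import env
def cal(n):
    c=env.get_calibration(n); K=np.array([[c['fx'],0,c['cx']],[0,c['fy'],c['cy']],[0,0,1.]])
    return K,np.array(c['view']),c
def ray(n,u,v,c=None):
    K,V,_=c or cal(n); d=np.linalg.inv(K)@[u,v,1]; d=np.array([d[0],-d[1],-d[2]])
    R=V[:3,:3]; return -R.T@V[:3,3], R.T@d
def onz(n,u,v,z,c=None):
    o,d=ray(n,u,v,c); return o+d*(z-o[2])/d[2]
def proj(n,p,c=None):
    K,V,_=c or cal(n); q=V[:3,:3]@np.array(p)+V[:3,3]; q=K@[q[0],-q[1],-q[2]]; return q[:2]/q[2]
E
python3 - <<'E'
from h import *
ims=[]
for n in("scene","side","wrist"):
    c=cal(n); im=env.get_image(n); cv2.imwrite(f'pics/{n}0.png',im); ims.append(im); print(n,c[2], -c[1][:3,:3].T@c[1][:3,3])
cv2.imwrite('pics/a.png',cv2.resize(np.vstack([np.hstack(ims[:2]),np.hstack([ims[2],ims[2]*0])]),(800,600)))
E
```

```text
pics
scene {'fx': 392.9579623769673, 'fy': 392.9579623769673, 'cx': 274.413885894225, 'cy': 208.9404049978972, 'view': array([[ 0.70893973,  0.70497382, -0.02040508, -0.37867119],
       [-0.38041107,  0.40659364,  0.83064374,  0.09690164],
       [ 0.59387867, -0.58111403,  0.55643023, -1.35529269],
       [ 0.        ,  0.        ,  0.        ,  1.        ]])} [ 1.11019693 -0.56002591  0.66590826]
side {'fx': 458.85614692420324, 'fy': 458.85614692420324, 'cx': 280.4870595864619, 'cy': 214.89914398542217, 'view': array([[-0.90283351, -0.42957864, -0.01881102,  0.48419927],
       [ 0.26842012, -0.59722823,  0.75582344, -0.13566453],
       [-0.33592008,  0.67733347,  0.65450521, -1.02232543],
       [ 0.        ,  0.        ,  0.        ,  1.        ]])} [0.13014678 0.81943421 0.78076403]
wrist {'fx': 290.97337387060816, 'fy': 290.97337387060816, 'cx': 277.5145570437589, 'cy': 212.04013959055985, 'view': array([[ 3.00375704e-01, -9.53820931e-01, -2.59519596e-04,
        -5.50090238e-01],
       [ 9.21448286e-01,  2.90251227e-01, -2.58238807e-01,
         3.30322841e-02],
       [ 2.46388906e-01,  7.73295297e-02,  9.66081079e-01,
        -3.77950483e-01],
       [ 0.00000000e+00,  0.00000000e+00,  0.00000000e+00,
         1.00000000e+00]])} [ 0.22791901 -0.50504851  0.37351827]
```

View pics/a.png

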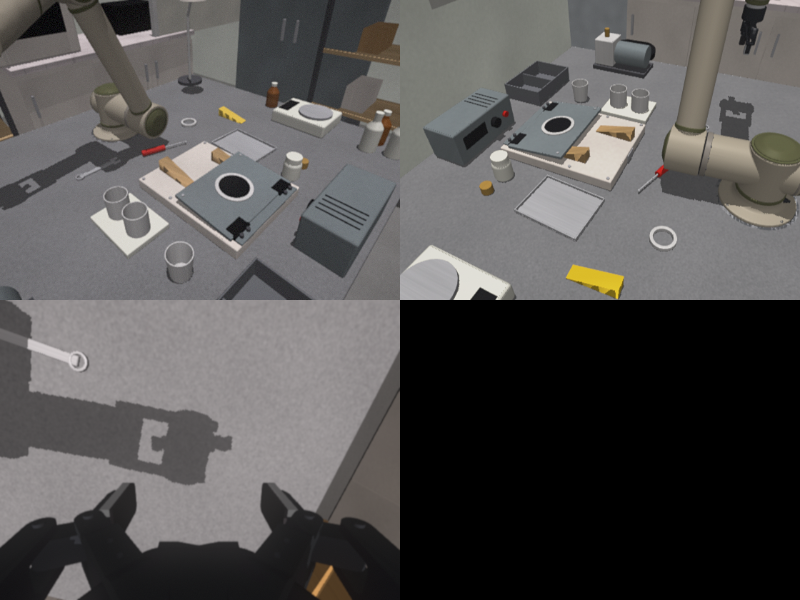

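The image shows two wooden wedges on the deck. In scene one is at about (240,240) full-res, wholly in front of the lid. The other is at (308,220), partly hidden by the lid. The side view has them at (301,185) and (245,215). The yellow one is off on the bench and isn't meant. I'll confirm with an enlarged crop.

Run:
```python
from h import *
a=cv2.imread('pics/scene0.png')[180:320,185:385]; b=cv2.imread('pics/side0.png')[130:270,140:340]
def up(i): return cv2.resize(i,(800,560),interpolation=cv2.INTER_CUBIC)
cv2.imwrite('pics/b.png',up(a)); cv2.imwrite('pics/c.png',up(b))
```

```text
(no output)
```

View pics/b.png

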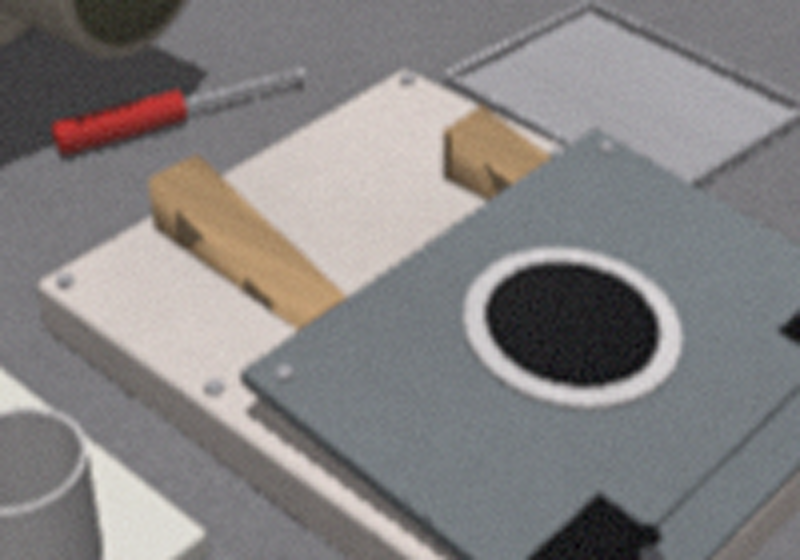

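View pics/c.png

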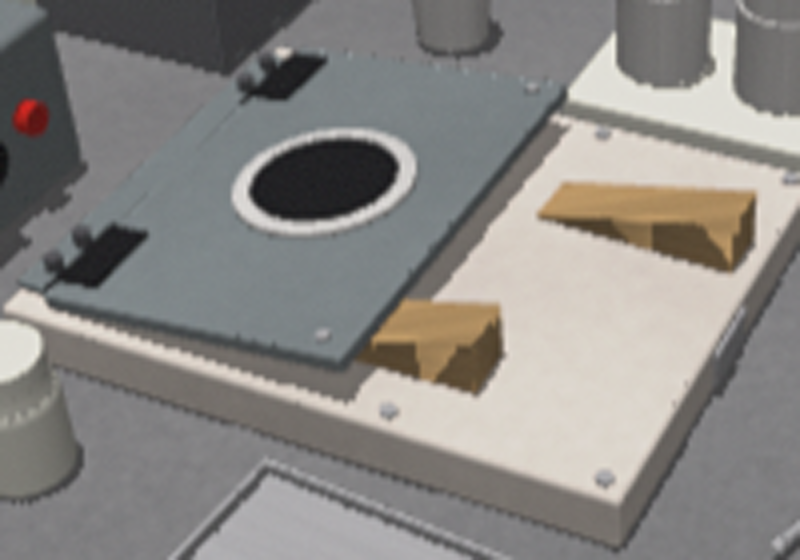

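The left (+y) wedge, in the scene crop at (447–550,110–190) and the side crop at (375–503,300–393), runs under the lid, so it is the one to pull. The right wedge is wholly in front of the lid and is the spare. I'll measure corners next.

Run:
```python
from h import *
np.set_printoptions(precision=4,suppress=True)
S=lambda u,v:('scene',185+u/4,180+v/4)
D=lambda u,v:('side',140+u/4,130+v/4)
F=lambda u,v:('side',(u-400)*1.4,v*1.4)
for nm,p,z in [('heel bot scene',S(447,180),.04),('heel top -y scene',S(447,135),.08),('heel top +y scene',S(483,105),.08),
 ('heel bot -y side',D(503,350),.04),('heel bot +y side',D(478,393),.04),('heel top -y side',D(500,303),.08),
 ('lid L scene',S(598,130),.075),('lid R scene',S(245,378),.075),('lid L side',D(345,358),.075),('lid R side',D(567,90),.075),
 ('deck FL scene',S(405,70),.04),('deck FR scene',S(40,285),.04),('deck FL side',D(625,498),.04),
 ('spare heel top',S(150,180),.08),('spare heel top',S(198,157),.08),('spare heel top side',D(755,193),.08),('spare heel bot side',D(733,270),.04),
 ('tray',F(515,207),.014),('tray',F(549,177),.014),('tray',F(605,207),.014),('tray',F(574,238),.014),('tray sc',S(590,5),.014),('tray sc',S(447,75),.014),('tray sc',S(800,110),.014)]:
    print(nm,onz(*p,z)[:2])
# wood mask blob for target, side
```

```text
heel bot scene [0.5409 0.0797]
heel top -y scene [0.5437 0.0759]
heel top +y scene [0.5375 0.119 ]
heel bot -y side [0.5391 0.0765]
heel bot +y side [0.5352 0.1174]
heel top -y side [0.538  0.0792]
lid L scene [0.6079 0.154 ]
lid R scene [ 0.615  -0.1658]
lid L side [0.6007 0.1557]
lid R side [ 0.6033 -0.1523]
deck FL scene [0.4247 0.1614]
deck FR scene [ 0.4312 -0.1749]
deck FL side [0.4199 0.1608]
spare heel top [ 0.4402 -0.0901]
spare heel top [ 0.4432 -0.0527]
spare heel top side [ 0.4386 -0.086 ]
spare heel bot side [ 0.4393 -0.054 ]
tray [0.6531 0.3552]
tray [0.6279 0.2032]
tray [0.4054 0.2421]
tray [0.437  0.3774]
tray sc [0.4388 0.3692]
tray sc [0.425  0.2082]
tray sc [0.6488 0.3506]
```

Run:
```python
from h import *
o=env.observe(); print(o['time_s'],o['position'],np.round(o['tool_rot'],3),o['ft_force'])
R=np.array(o['tool_rot']); print(np.degrees(np.arctan2(R[1,0],R[0,0])))
```

```text
0.15 [ 0.1650389  -0.52446749  0.25288484] [[ 0.3   -0.954 -0.   ]
 [-0.954 -0.3    0.001]
 [-0.001 -0.    -1.   ]] [-0.29185606  0.08609629 -0.21866039]
-72.53616216982786
```

>>> arm_command([
  {"delta_pos":[19,31,-2],"dr":[0,0,-0.8]},
  {"delta_pos":[19,31,-2],"dr":[0,0,-0.8]},
  {"delta_pos":[19,31,-2],"dr":[0,0,-0.8]},
  {"delta_pos":[19,31,-2],"dr":[0,0,-0.8]},
  {"delta_pos":[19,31,-2],"dr":[0,0,-0.8]},
  {"delta_pos":[19,31,-2],"dr":[0,0,-0.8]},
  {"delta_pos":[19,31,-2],"dr":[0,0,-0.8]},
  {"delta_pos":[19,31,-2],"dr":[0,0,-0.8]},
  {"delta_pos":[19,31,-2],"dr":[0,0,-0.8]},
  {"delta_pos":[19,31,-2],"dr":[0,0,-0.8]},
  {"delta_pos":[19,31,-2],"dr":[0,0,-0.8]},
  {"delta_pos":[19,31,-2],"dr":[0,0,-0.8]},
  {"delta_pos":[19,31,-2],"dr":[0,0,-0.8]},
  {"delta_pos":[19,31,-2],"dr":[0,0,-0.8]},
  {"delta_pos":[19,31,-2],"dr":[0,0,-0.8]},
  {"delta_pos":[19,31,-2],"dr":[0,0,-0.8]},
  {"delta_pos":[19,31,-2],"dr":[0,0,-0.8]},
  {"delta_pos":[19,31,-2],"dr":[0,0,-0.8]},
  {"delta_pos":[10,31,-2],"dr":[0,0,-0.8]},
  {"delta_pos":[0,30,-2],"dr":[0,0,-0.8]},
], grip=1, squeeze=80)

```text
time_s: 2.15
position: [0.5178, 0.0958, 0.2127]
tool_rot: [[0.025, -1.0, -0.0], [-1.0, -0.025, 0.0], [-0.0, 0.0, -1.0]]
ft_force: [0.1, -0.3, -0.6]
grip_width: 0.0856
```

Run:
```python
from h import *
o=env.observe(); print(o['time_s'],o['position'],o['q'])
c=cal('wrist'); np.save('cw.npy',c[1]); im=env.get_image('wrist'); cv2.imwrite('pics/w1.png',im)
for p in [(.539,.078,.08),(.538,.118,.08),(.604,.09,.063)]: print(proj('wrist',p,c))
```

```text
2.15 [0.51784808 0.09578844 0.21274485] [-2.41247837e+00  2.14293915e+01  8.20304814e+01  3.61793749e-04
  7.65558615e+01  8.61441336e+01]
[297.90546106 187.28757948]
[252.52034051 187.2724615 ]
[286.17752517 110.59510818]
```

View pics/w1.png

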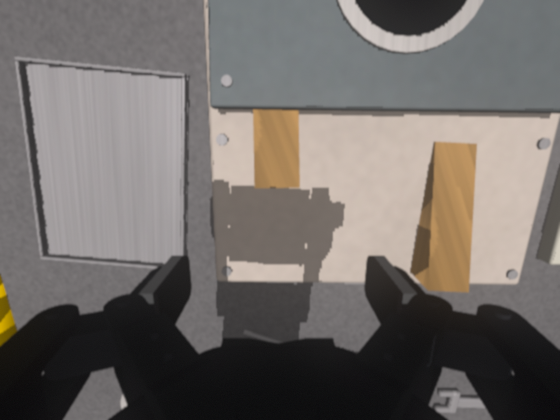

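The wedge heel edge is at pixels (254–300,187), where I predicted it (297.9/252.5). The spare is at (435–476,143–290). The tray is at left, with corners (17,59), (188,74), (184,268), (41,256).

Run:
```python
from h import *
np.set_printoptions(precision=4,suppress=True)
K,_,_=cal('wrist'); c=(K,np.load('cw.npy'),0)
for u,v,z in [(253,112,.0633),(299,112,.0633),(254,187,.08),(300,187,.08),(210,106,.063),(559,110,.063),(17,59,.014),(188,74,.014),(184,268,.014),(41,256,.014),(435,143,.044),(476,144,.044),(432,290,.08),(469,292,.08)]:
    print(u,v,onz('w',u,v,z,c)[:2])
im=cv2.imread('pics/w1.png'); h=cv2.cvtColor(im,cv2.COLOR_BGR2HSV); m=(h[...,0]>8)&(h[...,0]<25)&(h[...,1]>90)&(h[...,2]>90)
for v in range(112,188,15):
    x=np.where(m[v,230:330])[0]+230; print(v,x.min(),x.max())
```

```text
253 112 [0.6021 0.1192]
299 112 [0.6031 0.0787]
254 187 [0.5383 0.1167]
300 187 [0.5393 0.0762]
210 106 [0.6061 0.1569]
559 110 [ 0.6106 -0.1501]
17 59 [0.6494 0.3582]
188 74 [0.6401 0.1888]
184 268 [0.4261 0.2051]
41 256 [0.4374 0.3734]
435 143 [ 0.5794 -0.0556]
476 144 [ 0.5795 -0.0955]
432 290 [ 0.4413 -0.0567]
469 292 [ 0.4401 -0.0931]
112 253 298
127 254 297
142 254 298
157 255 298
172 255 298
187 255 288
```

>>> arm_command([
  {"delta_pos":[13,0.4,-10],"dr":[0,0,0]},
  {"delta_pos":[13,0.4,-20],"dr":[0,0,0]},
  {"delta_pos":[12,0.4,-25],"dr":[0,0,0]},
  {"delta_pos":[0,0,-25],"dr":[0,0,0]},
  {"delta_pos":[0,0,-25],"dr":[0,0,0]},
  {"delta_pos":[0,0,-20],"dr":[0,0,0]},
  {"delta_pos":[0,0,-12],"dr":[0,0,0]},
  {"delta_pos":[0,0,-8],"dr":[0,0,0]},
  {"delta_pos":[0,0,0],"dr":[0,0,0]},
])

```text
time_s: 3.1
position: [0.5549, 0.0955, 0.0678]
tool_rot: [[0.026, -1.0, -0.001], [-1.0, -0.026, 0.0], [-0.0, 0.001, -1.0]]
ft_force: [-0.1, -0.6, -0.3]
grip_width: 0.0855
```

>>> arm_command([
  {"delta_pos":[0,0,0],"dr":[0,0,0]},
  {"delta_pos":[0,0,0],"dr":[0,0,0]},
  {"delta_pos":[0,0,0],"dr":[0,0,0]},
  {"delta_pos":[0,0,0],"dr":[0,0,0]},
  {"delta_pos":[0,0,0],"dr":[0,0,0]},
  {"delta_pos":[0,0,0],"dr":[0,0,0]},
  {"delta_pos":[0,0,0],"dr":[0,0,0]},
  {"delta_pos":[0,0,0],"dr":[0,0,0]},
], grip=0, squeeze=80)

```text
time_s: 3.9
position: [0.5552, 0.0964, 0.0695]
tool_rot: [[0.026, -1.0, 0.001], [-1.0, -0.026, 0.001], [-0.001, -0.002, -1.0]]
ft_force: [-2.1, 4.8, 6.9]
grip_width: 0.0391
```

>>> arm_command([
  {"delta_pos":[-2,0,1],"dr":[0,0,0]},
  {"delta_pos":[-4,-0.1,0],"dr":[0,0,0]},
  {"delta_pos":[-5,-0.1,0],"dr":[0,0,0]},
  {"delta_pos":[-5,-0.1,0],"dr":[0,0,0]},
  {"delta_pos":[-4,-0.1,0],"dr":[0,0,0]},
  {"delta_pos":[0,0,0],"dr":[0,0,0]},
  {"delta_pos":[0,0,0],"dr":[0,0,0]},
  {"delta_pos":[0,0,0],"dr":[0,0,0]},
  {"delta_pos":[0,0,0],"dr":[0,0,0]},
  {"delta_pos":[0,0,0],"dr":[0,0,0]},
  {"delta_pos":[0,0,0],"dr":[0,0,0]},
  {"delta_pos":[0,0,0],"dr":[0,0,0]},
  {"delta_pos":[0,0,0],"dr":[0,0,0]},
  {"delta_pos":[0,0,0],"dr":[0,0,0]},
  {"delta_pos":[0,0,0],"dr":[0,0,0]},
])

```text
time_s: 5.4
position: [0.5356, 0.0951, 0.0695]
tool_rot: [[0.025, -1.0, 0.002], [-1.0, -0.025, -0.0], [0.0, -0.002, -1.0]]
ft_force: [5.3, -1.6, -2.8]
grip_width: 0.0387
```

Run:
```python
from h import *
a=env.get_image('side'); cv2.imwrite('pics/s2.png',a)
b=env.get_image('scene'); cv2.imwrite('pics/sc2.png',b)
f=lambda i:cv2.resize(i,(400,280),interpolation=cv2.INTER_CUBIC)
o=[cv2.imread('pics/side0.png'),cv2.imread('pics/scene0.png')]
cv2.imwrite('pics/d.png',np.vstack([np.hstack([f(o[0][150:255,150:300]),f(a[150:255,150:300])]),np.hstack([f(o[1][190:300,235:385]),f(b[190:300,235:385])])]))
```

```text
(no output)
```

View pics/d.png

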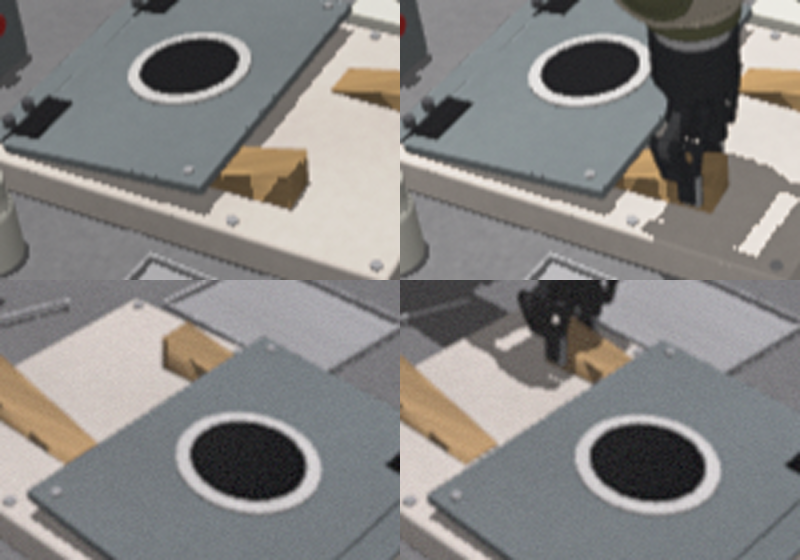

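The wedge came back with the gripper, and the lid's near corner is slightly lower. I'll go on tugging.

>>> arm_command([
  {"delta_pos":[-4,-0.1,0],"dr":[0,0,0]},
  {"delta_pos":[-5,-0.1,0],"dr":[0,0,0]},
  {"delta_pos":[-5,-0.1,0],"dr":[0,0,0]},
  {"delta_pos":[-4,-0.1,0],"dr":[0,0,0]},
  {"delta_pos":[-2,0,0],"dr":[0,0,0]},
  {"delta_pos":[0,0,0],"dr":[0,0,0]},
  {"delta_pos":[0,0,0],"dr":[0,0,0]},
  {"delta_pos":[0,0,0],"dr":[0,0,0]},
  {"delta_pos":[0,0,0],"dr":[0,0,0]},
  {"delta_pos":[0,0,0],"dr":[0,0,0]},
  {"delta_pos":[0,0,0],"dr":[0,0,0]},
  {"delta_pos":[0,0,0],"dr":[0,0,0]},
  {"delta_pos":[0,0,0],"dr":[0,0,0]},
  {"delta_pos":[0,0,0],"dr":[0,0,0]},
  {"delta_pos":[0,0,0],"dr":[0,0,0]},
])

```text
time_s: 7.0
position: [0.5156, 0.0948, 0.0696]
tool_rot: [[0.025, -1.0, 0.002], [-1.0, -0.025, 0.0], [0.0, -0.002, -1.0]]
ft_force: [5.0, 0.7, -2.1]
grip_width: 0.0385
```

>>> arm_command([
  {"delta_pos":[-4,-0.1,0],"dr":[0,0,0]},
  {"delta_pos":[-5,-0.1,0],"dr":[0,0,0]},
  {"delta_pos":[-5,-0.1,0],"dr":[0,0,0]},
  {"delta_pos":[-4,-0.1,0],"dr":[0,0,0]},
  {"delta_pos":[-2,0,0],"dr":[0,0,0]},
  {"delta_pos":[0,0,0],"dr":[0,0,0]},
  {"delta_pos":[0,0,0],"dr":[0,0,0]},
  {"delta_pos":[0,0,0],"dr":[0,0,0]},
  {"delta_pos":[0,0,0],"dr":[0,0,0]},
  {"delta_pos":[0,0,0],"dr":[0,0,0]},
  {"delta_pos":[0,0,0],"dr":[0,0,0]},
  {"delta_pos":[0,0,0],"dr":[0,0,0]},
  {"delta_pos":[0,0,0],"dr":[0,0,0]},
  {"delta_pos":[0,0,0],"dr":[0,0,0]},
  {"delta_pos":[0,0,0],"dr":[0,0,0]},
])

```text
time_s: 8.5
position: [0.4957, 0.0944, 0.0696]
tool_rot: [[0.026, -1.0, 0.002], [-1.0, -0.026, 0.0], [0.0, -0.002, -1.0]]
ft_force: [6.0, 0.1, -2.6]
grip_width: 0.0388
```

Run:
```python
from h import *
a=env.get_image('side'); w=env.get_image('wrist')
f=lambda i:cv2.resize(i,(400,280),interpolation=cv2.INTER_CUBIC)
cv2.imwrite('pics/e.png',np.hstack([f(a[150:255,150:300]),f(w)]))
```

```text
(no output)
```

View pics/e.png

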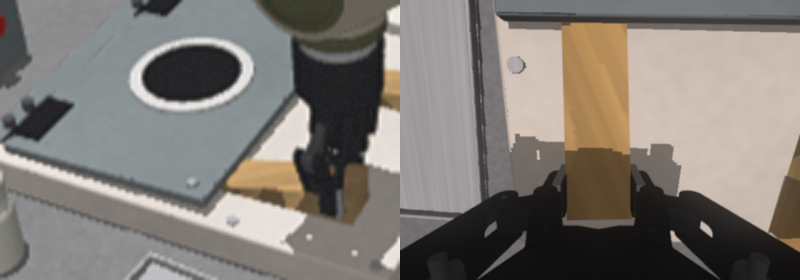

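The wedge follows straight back, and the lid is nearly down. Next is the fourth tug, plus a little clearance and a wait.

>>> arm_command([
  {"delta_pos":[-4,-0.1,0],"dr":[0,0,0]},
  {"delta_pos":[-5,-0.1,0],"dr":[0,0,0]},
  {"delta_pos":[-5,-0.1,0],"dr":[0,0,0]},
  {"delta_pos":[-4,-0.1,0],"dr":[0,0,0]},
  {"delta_pos":[-2,0,0],"dr":[0,0,0]},
  {"delta_pos":[0,0,0],"dr":[0,0,0]},
  {"delta_pos":[0,0,0],"dr":[0,0,0]},
  {"delta_pos":[0,0,0],"dr":[0,0,0]},
  {"delta_pos":[0,0,0],"dr":[0,0,0]},
  {"delta_pos":[0,0,0],"dr":[0,0,0]},
  {"delta_pos":[0,0,0],"dr":[0,0,0]},
  {"delta_pos":[0,0,0],"dr":[0,0,0]},
  {"delta_pos":[0,0,0],"dr":[0,0,0]},
  {"delta_pos":[0,0,0],"dr":[0,0,0]},
  {"delta_pos":[0,0,0],"dr":[0,0,0]},
])

```text
time_s: 10.1
position: [0.4744, 0.094, 0.0695]
tool_rot: [[0.026, -1.0, -0.002], [-1.0, -0.026, -0.0], [0.0, 0.002, -1.0]]
ft_force: [-3.5, 0.0, 6.3]
grip_width: 0.0386
```

>>> arm_command([
  {"delta_pos":[-3,0,0],"dr":[0,0,0]},
  {"delta_pos":[-4,0,0],"dr":[0,0,0]},
  {"delta_pos":[-3,0,0],"dr":[0,0,0]},
  {"delta_pos":[0,0,0],"dr":[0,0,0]},
  {"delta_pos":[0,0,0],"dr":[0,0,0]},
  {"delta_pos":[0,0,0],"dr":[0,0,0]},
  {"delta_pos":[0,0,0],"dr":[0,0,0]},
  {"delta_pos":[0,0,0],"dr":[0,0,0]},
  {"delta_pos":[0,0,0],"dr":[0,0,0]},
  {"delta_pos":[0,0,0],"dr":[0,0,0]},
  {"delta_pos":[0,0,0],"dr":[0,0,0]},
])

```text
time_s: 11.2
position: [0.4648, 0.094, 0.0695]
tool_rot: [[0.026, -1.0, -0.001], [-1.0, -0.026, -0.0], [0.0, 0.001, -1.0]]
ft_force: [-0.1, -0.1, 6.2]
grip_width: 0.0387
```

Run:
```python
from h import *
a=env.get_image('side'); w=env.get_image('wrist')
f=lambda i:cv2.resize(i,(400,280),interpolation=cv2.INTER_CUBIC)
cv2.imwrite('pics/f.png',np.hstack([f(a[150:255,150:300]),f(w)]))
```

```text
(no output)
```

View pics/f.png

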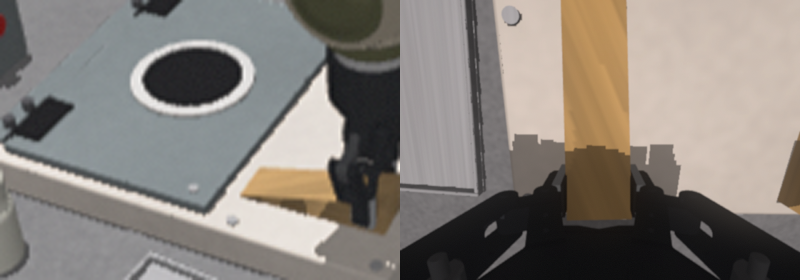

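The lid lies shut and the toe is clear of its edge. I'll lift the wedge and carry it over the tray.

>>> arm_command([
  {"delta_pos":[0,0,10],"dr":[0,0,0]},
  {"delta_pos":[0,0,20],"dr":[0,0,0]},
  {"delta_pos":[0,0,20],"dr":[0,0,0]},
  {"delta_pos":[0,6,10],"dr":[0,0,0]},
  {"delta_pos":[1,12,0],"dr":[0,0,-0.5]},
  {"delta_pos":[1,18,0],"dr":[0,0,-0.5]},
  {"delta_pos":[2,20,0],"dr":[0,0,-0.5]},
  {"delta_pos":[2,20,0],"dr":[0,0,-0.5]},
  {"delta_pos":[2,20,0],"dr":[0,0,-0.5]},
  {"delta_pos":[2,20,0],"dr":[0,0,-0.5]},
  {"delta_pos":[2,20,0],"dr":[0,0,-0.5]},
  {"delta_pos":[2,20,0],"dr":[0,0,-0.5]},
  {"delta_pos":[2,18,0],"dr":[0,0,-0.5]},
  {"delta_pos":[1,11,0],"dr":[0,0,-0.5]},
  {"delta_pos":[1,6,0],"dr":[0,0,-0.5]},
  {"delta_pos":[0,0,0],"dr":[0,0,0]},
  {"delta_pos":[0,0,0],"dr":[0,0,0]},
])

```text
time_s: 13.0
position: [0.4829, 0.2845, 0.1292]
tool_rot: [[-0.071, -0.998, -0.001], [-0.998, 0.071, -0.0], [0.0, 0.0, -1.0]]
ft_force: [1.0, 0.4, -1.7]
grip_width: 0.0388
```

Run:
```python
from h import *
c=cal('side');a=env.get_image('side'); w=env.get_image('wrist')
f=lambda i:cv2.resize(i,(400,300),interpolation=cv2.INTER_CUBIC)
cv2.imwrite('pics/g.png',np.hstack([f(a[120:330,100:380]),f(w)]))
```

```text
(no output)
```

View pics/g.png

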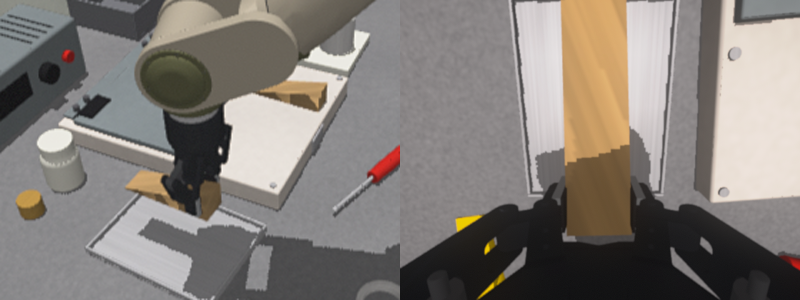

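The wedge is held over the tray, slightly toe-down and centred across it. I'll lower it, slowly at the end.

>>> arm_command([
  {"delta_pos":[0,0,-12],"dr":[0,0,0]},
  {"delta_pos":[0,0,-20],"dr":[0,0,0]},
  {"delta_pos":[0,0,-16],"dr":[0,0,0]},
  {"delta_pos":[0,0,-10],"dr":[0,0,0]},
  {"delta_pos":[0,0,-6],"dr":[0,0,0]},
  {"delta_pos":[0,0,-5],"dr":[0,0,0]},
  {"delta_pos":[0,0,-5],"dr":[0,0,0]},
  {"delta_pos":[0,0,-5],"dr":[0,0,0]},
  {"delta_pos":[0,0,-4],"dr":[0,0,0]},
  {"delta_pos":[0,0,-3],"dr":[0,0,0]},
  {"delta_pos":[0,0,-3],"dr":[0,0,0]},
  {"delta_pos":[0,0,-2],"dr":[0,0,0]},
  {"delta_pos":[0,0,-2],"dr":[0,0,0]},
  {"delta_pos":[0,0,-1],"dr":[0,0,0]},
  {"delta_pos":[0,0,0],"dr":[0,0,0]},
])

```text
time_s: 14.6
position: [0.483, 0.285, 0.0352]
tool_rot: [[-0.07, -0.998, -0.0], [-0.998, 0.07, -0.0], [0.0, 0.0, -1.0]]
ft_force: [-0.5, -0.4, -0.2]
grip_width: 0.0389
```

>>> arm_command([
  {"delta_pos":[0,0,-1],"dr":[0,0,0]},
  {"delta_pos":[0,0,-0.5],"dr":[0,0,0]},
  {"delta_pos":[0,0,0],"dr":[0,0,0]},
])

```text
time_s: 14.9
position: [0.483, 0.285, 0.0338]
tool_rot: [[-0.07, -0.998, -0.0], [-0.998, 0.07, -0.0], [0.0, 0.0, -1.0]]
ft_force: [-0.8, 0.6, -0.7]
grip_width: 0.0389
```

>>> arm_command([
  {"delta_pos":[0,0,0],"dr":[0,0,0]},
  {"delta_pos":[0,0,0],"dr":[0,0,0]},
  {"delta_pos":[0,0,0],"dr":[0,0,0]},
  {"delta_pos":[0,0,0],"dr":[0,0,0]},
  {"delta_pos":[0,0,0],"dr":[0,0,0]},
  {"delta_pos":[0,0,0],"dr":[0,0,0]},
  {"delta_pos":[0,0,0],"dr":[0,0,0]},
  {"delta_pos":[0,0,0],"dr":[0,0,0]},
], grip=1)

```text
time_s: 15.7
position: [0.483, 0.285, 0.0338]
tool_rot: [[-0.07, -0.998, -0.0], [-0.998, 0.07, -0.0], [0.0, 0.0, -1.0]]
ft_force: [-0.2, -0.8, -0.5]
grip_width: 0.0852
```

>>> arm_command([
  {"delta_pos":[0,0,5],"dr":[0,0,0]},
  {"delta_pos":[0,0,10],"dr":[0,0,0]},
  {"delta_pos":[0,0,20],"dr":[0,0,0]},
  {"delta_pos":[0,0,30],"dr":[0,0,0]},
  {"delta_pos":[0,0,40],"dr":[0,0,0]},
  {"delta_pos":[0,0,40],"dr":[0,0,0]},
  {"delta_pos":[-10,0,30],"dr":[0,0,0]},
  {"delta_pos":[-20,0,10],"dr":[0,0,0]},
  {"delta_pos":[-20,0,0],"dr":[0,0,0]},
  {"delta_pos":[-10,0,0],"dr":[0,0,0]},
  {"delta_pos":[0,0,0],"dr":[0,0,0]},
  {"delta_pos":[0,0,0],"dr":[0,0,0]},
])

```text
time_s: 16.9
position: [0.4236, 0.285, 0.219]
tool_rot: [[-0.07, -0.998, 0.0], [-0.998, 0.07, 0.0], [-0.0, -0.0, -1.0]]
ft_force: [-0.2, -0.1, 0.3]
grip_width: 0.0855
```

Run:
```python
from h import *
print(env.observe()['position'])
a=env.get_image('side'); w=env.get_image('wrist')
f=lambda i:cv2.resize(i,(400,300),interpolation=cv2.INTER_CUBIC)
cv2.imwrite('pics/i.png',np.hstack([f(a[120:330,100:380]),f(w)]))
```

```text
[0.42355801 0.28499296 0.21897624]
```

View pics/i.png

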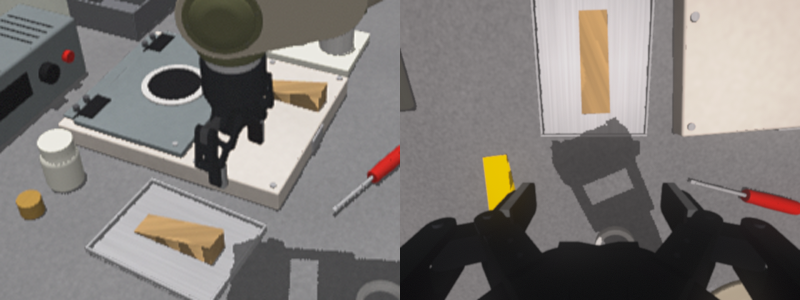

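The wedge lies flat inside the tray walls, the lid is shut, the spare is in place, and the gripper is clear of everything. I'll hand the job in now.

```bash
python3 -c "
from rig import env
print(env.close_job())"
```

```text
the job is handed in; nothing more can be done
None
```

The lid is shut, the wedge lies in the tray, and the job was handed in at about 17 s of the 48 s allowed. Handing in reports no verdict.

- **Tugs:** I gripped the propping wedge (the left, +y one) by its heel. I pulled it straight back in four tugs of 20 mm with a 1 s pause after each, plus a last 10 mm to clear the toe. I then carried it to the tray and released it near the middle.
- **Last pictures:** They showed the wedge flat on its base inside the tray walls, the lid down on the deck and the gripper clear of everything. The spare wedge looked to be where it started.
- **Not measured:** I judged the lid heights at the stages and at the end, and the spare's position, by eye and from the pull distance, without computing them.
- **Disagreements:** The side view put the tray's centre about 14 mm away from the wrist and scene views, and I used the latter. The wedge hung slightly toe-down while carried, and lay flat once released. As the jaws closed on the wedge, the gripper showed about 7 N upward and sat 1.7 mm high. I raised the commanded height by 1 mm during the first tug, and the largest force I read after that was about 6 N.

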